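Close the ink pot with its captive swing-arm screw cap

TASK

Close the open ink pot for the night. First loosen the clamp knob on top of the post (counter-clockwise seen from above, to its stop) and leave it loose, then swing the arm that carries the screw cap round until it stops with the cap over the mouth of the pot, and screw the cap clockwise until it is fully home. Do not force the arm round while the clamp is tight, do not screw the cap down before it is over the mouth, and leave the capped jar and the tin by the pot where they are.

Things in the scene. Friction and masses are not known exactly. Their poses are not given: they have to be found in the camera images.
- station: Ink station, fixed to the table: grey base plate 130 (x) by 270 (y) by 12 mm thick; origin at the centre of its underside, z up. On it stand a steel ink pot (96 mm diameter, shoulder 92 mm above the table, axis at station x 0, y +70 mm) and a round steel post (axis at x 0, y -70 mm) that carries the swing arm and, above it, the clamp knob.
- mouth (a point): Centre of the rim of the pot's open neck (42 mm outside diameter, 18 mm tall), 110 mm above the table; axes as the station.
- knob_grip (a point): Grip point of the clamp knob, on its vertical axis (the post's axis), 166 mm above the table. The knob is a black plastic bar 60 mm long (its x axis, turns with it), 14 mm thick (its y axis) and 32 mm tall, from 148 to 180 mm above the table; pinch it across its thickness from above. It stays on the post and does not swing with the arm.
- clamp_knob (a joint): Angle of the clamp knob: 0 = tight, grows as it is turned counter-clockwise seen from above (loosened), stop at 1.4 rad. It counts as loose above 1.0 rad. It starts between 0 and 0.15.
- pivot_axis (a point): Point on the vertical pivot axis of the swing arm (the post's axis), at the height of the arm's upper face, 130 mm above the table; axes as the station.
- swing_bar (a point): Point on the middle of the upper face of the arm's bar, 80 mm from the pivot axis; its y axis points along the arm to the cap. The bar is aluminium, 16 mm wide and 14 mm tall (116 to 130 mm above the table), bare from 20 to 103 mm from the pivot, then a ring of 74 mm outside diameter round the cap. Straddle it from above and push or pull it sideways along the arc.
- swing_arm (a joint): Angle of the swing arm: 0 = its stop, with the cap exactly over the mouth; grows counter-clockwise seen from above; far stop 1.75 rad. Arm pointing along station +y at 0, along station -x at 1.57. It starts between 1.0 and 1.6 and stays where it is left.
- cap_top (a point): Centre of the top of the captive screw cap: black ribbed cylinder, 52 mm diameter, axis vertical, 140 mm from the pivot, held in the arm's ring (ring top 130 mm above the table). Cap top 174 mm above the table when loose (lower edge then 4 mm above the pot's neck), 162 mm when fully home: 44 to 32 mm stand out of the ring. The axes turn with the cap.
- cap (a joint): Angle of the screw cap in its arm: 0 = fully loose, grows as it is turned clockwise seen from above, 2.0 rad = fully home (stop). It sinks 6 mm per rad. It starts between 0 and 0.2. Friction torque about 0.12 N m. Grip it across its diameter from above; it needs two or more bites.
- ink_jar: White capped jar, 64 mm in diameter, 85 mm tall, standing near the pot; origin at the centre of its underside. Leave it alone.
- ink_can: Closed steel tin, 68 mm in diameter, 75 mm tall, standing near the pot; origin at the centre of its underside. Leave it alone.

How it is judged:
By the outcome, as a careful person would: the job done as asked, in the order asked, and still so for the second after the job is handed in, with the robot touching nothing.
It also fails if it takes over 72 s, if anything falls off the work surface, if the arm or the gripper's body presses on something with over 40 N, if the wrist force passes 120 N, or if a joint passes its speed limit or range.

ROBOT

A 7-joint arm with a two-finger parallel gripper is mounted at the origin on the work surface. World frame = base frame: x ahead of the robot, y to its left, z up, the work surface at z = 0. Lengths are in m, angles in rad, forces in N, time in s.
With the tool pointing down it reaches from about 0.425 to 0.925 m from the base axis. Payload 6.8 kg.
Tool frame: the origin (TCP) lies at the very end of the fingers, on their centre line; the grasp point (between the pads) lies 19 mm behind it; z points along the fingers, y is the line along which they close (so a half turn about z gives the same grasp; the last joint's range is limited). The gripper opens to 85 mm and grips with 20 to 120 N. Pads are 22 mm wide; open, the fingers measure 114 mm over their backs; the gripper's body (76 mm by 85 mm) begins 54 mm behind the grasp point. The pads swing forward as they close: fully open they stand 13 mm farther back than shut.
Start: joints at [1.209, 0.477, 0.022, 1.555, -0.011, 1.109, -0.083], TCP at [0.169, -0.653, 0.231] pointing down, gripper open.
Joint ranges: [-2.96, 2.96], [-0.34, 2.1], [-1.41, 1.46], [0.24, 2.44], [-1.37, 4.51], [0.17, 1.92], [-2.96, 2.96]. Speed limits (rad/s): [2.39, 2.39, 3.14, 3.14, 3.14, 3.14, 3.14].

INTERFACE

Orientations are given as a rotation vector (axis times angle).
In Python, from bench import r gives the robot as it stands. The module is installed in compiled form; this text tells all that it offers.
- The arm moves only by the tool servo_tool, never from a script. Its argument "commands" is a list of rows, each a list of 7 numbers: the turn, a rotation vector about the world's x, y, z in degrees, then the shift along the world's x, y, z in mm, then the closure, from 0 (fully open) to 1 (shut). A call has 1 to 5 rows; each row is the pose to reach, as a shift and turn from the pose commanded when the call began; what a row does not reach only later rows make up. A row lasts 1/12 s, in which the tool goes at most 41.7 mm and 7.16 degrees, less where a joint would pass 70% of its speed; a pose out of reach is approached as far as the arm can. A call with a gripper value outside its range is refused whole. The fingers move at their own pace and stop on an object; "force" is the grip in N (left out, the last holds). Time passes only in rows, so rows that repeat a pose let the fingers close. It gives the time, the measured TCP pose, the force, the opening and the grip force at its end, in the units of the state.
- r.get_obs(): the state, without advancing time (a new reading comes with each control period).
- r.grab_frame(name): name is "scene" or "top" or "wrist"; returns (picture, depth): 420x560x3 uint8, blue, green, red; 420x560 float32, m along the optical axis (not along the pixel's ray), 0 where there is no reading.
- r.camera_info(name): a dict with "vertical_fov" (degrees; the focal length in pixels is half the picture's height over the tangent of half this angle, whatever the lens; pixels are square), "cx", "cy" (the principal point, pixels), "D" ([k1, k2, p1, p2, k3] as OpenCV has them; the pictures are not rectified), "cam_to_world" (4x4, takes a point from camera to world coordinates); the wrist camera has in their place "T_tool_cam" (4x4, takes a point from camera to tool coordinates, whose origin is the TCP and whose axes are the flange's). Camera axes: x right, y up, looking along -z (the intrinsics and any distortion apply to the point x, -y, -z); pixel columns grow to the right and rows downward; lengths in m; the calibration is good to about 2 mm. A picture is of the moment at which its call begins: read the wrist's pose just before it. camera_info takes no time and is no camera call.
- r.hand_in(): hands the job in; it is judged then, once.
The state is a dict: "clock": time; "joints": joint angles; "qvel": joint speeds; "tau": joint torques, N m; "tcp_pos": TCP position; "orientation": TCP orientation; "contact_force": force on the tool from outside, world axes, zero at the start; "moment": the same for the moment, N m; "grip_width": finger opening in m; "gripper_force": force on a finger pad.
Only numpy, scipy, OpenCV 4.12 (cv2) and the standard library are available. Lean on these libraries where they do the work, as an engineer would, in place of code of your own. Each camera call takes 0.05 s, during which the arm holds its last target. There are 200 camera calls.

## Working session

There is one attempt and no reset: what is moved stays moved. The work goes in short steps, Python scripts to look and compute and a tool call to move; the robot and the scene stay as the last step left them, time stands still between calls to the robot, and variables do not carry over. Pictures are saved under pics/ and viewed, at most 10 in all, crops included, and the job is handed in when it is done.

Besides the shell and the picture viewer there is one more tool, called after "Emit:" in YAML: its name, and indented under it one key for each argument. servo_tool: Moves the arm, as the interface text tells. Its arguments: {"type":"object","properties":{"commands":{"type":"array"},"force":{"type":"number"}},"required":["commands"]}

```bash
mkdir -p pics; cat > h.py <<'E'
import numpy as np, cv2
from bench import r
from scipy.spatial.transform import Rotation as R
def cam(n):
    i=r.camera_info(n); f=210/np.tan(np.radians(i["vertical_fov"])/2)
    K=np.array([[f,0,i["cx"]],[0,f,i["cy"]],[0,0,1]]); D=np.array(i["D"],float)
    if "cam_to_world" in i: T=np.array(i["cam_to_world"])
    else:
        o=r.get_obs(); W=np.eye(4); W[:3,:3]=R.from_rotvec(o["orientation"]).as_matrix(); W[:3,3]=o["tcp_pos"]
        T=W@np.array(i["T_tool_cam"])
    return K,D,T
def rays(c,uv):
    K,D,T=c; p=cv2.undistortPoints(np.array(uv,float).reshape(-1,1,2),K,D)[:,0]
    d=np.c_[p[:,0],-p[:,1],-np.ones(len(p))]
    return T[:3,3],d@T[:3,:3].T   # dirs scaled to unit optical depth
def onz(c,uv,z):
    o,d=rays(c,uv); return o+d*((z-o[2])/d[:,2])[:,None]
def cloud(c,depth):
    v,u=np.mgrid[0:420,0:560]; o,d=rays(c,np.c_[u.ravel(),v.ravel()])
    return (o+d*depth.reshape(-1,1)).reshape(420,560,3)
def grab(n,save):
    c=cam(n); im,de=r.grab_frame(n); cv2.imwrite(f"pics/{save}.png",im); np.savez(f"pics/{save}.npz",im=im,de=de,K=c[0],D=c[1],T=c[2]); return c,im,de
def load(s):
    z=np.load(f"pics/{s}.npz"); return (z["K"],z["D"],z["T"]),z["im"],z["de"]
E
python3 - <<'E'
from h import *
print({k:np.round(v,3) for k,v in r.get_obs().items()})
for n in("top","scene"):
    c,im,de=grab(n,n+"0"); print(n,np.round(c[2],3).tolist(),c[0][0,0],c[1])
a=cv2.imread("pics/top0.png")
print(np.round(r.camera_info("wrist")["T_tool_cam"],3))
E
```

```text
{'clock': np.float64(0.0), 'joints': array([ 1.209,  0.478,  0.022,  1.556, -0.011,  1.109, -0.083]), 'qvel': array([ 0.001, -0.001, -0.   ,  0.   , -0.002, -0.   ,  0.001]), 'tau': array([-0.0000e+00, -5.9645e+01,  1.6080e+00, -2.8120e+01,  1.2000e-02,
        9.0000e-03, -0.0000e+00]), 'tcp_pos': array([ 0.169, -0.653,  0.23 ]), 'orientation': array([-3.115e+00, -3.970e-01,  1.000e-03]), 'contact_force': array([0.073, 0.456, 0.318]), 'moment': array([-0.014,  0.099, -0.006]), 'gripper_force': np.float64(0.0), 'grip_width': np.float64(0.085)}
top [[-0.016, 0.98, -0.2, 0.537], [-1.0, -0.016, -0.001, -0.009], [-0.004, 0.2, 0.98, 0.792], [0.0, 0.0, 0.0, 1.0]] 432.6462906706759 [0.01156322 0.         0.         0.         0.        ]
scene [[-0.045, -0.58, 0.814, 1.308], [0.999, -0.038, 0.029, 0.044], [0.014, 0.814, 0.581, 0.562], [0.0, 0.0, 0.0, 1.0]] 516.7540609131439 [-0.10185596  0.          0.          0.          0.        ]
[[-0.001  0.958  0.287  0.074]
 [ 1.     0.001 -0.    -0.001]
 [-0.001  0.287 -0.958 -0.144]
 [ 0.     0.     0.     1.   ]]
```

View pics/top0.png

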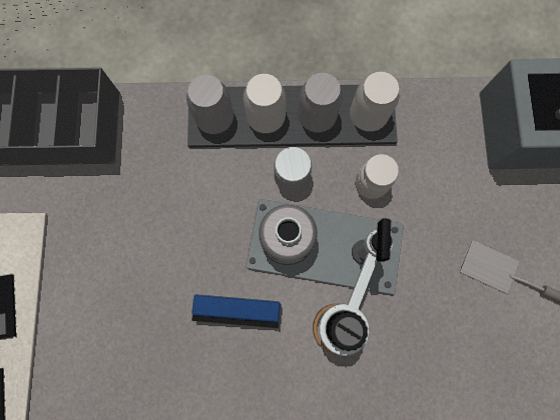

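View pics/scene0.png

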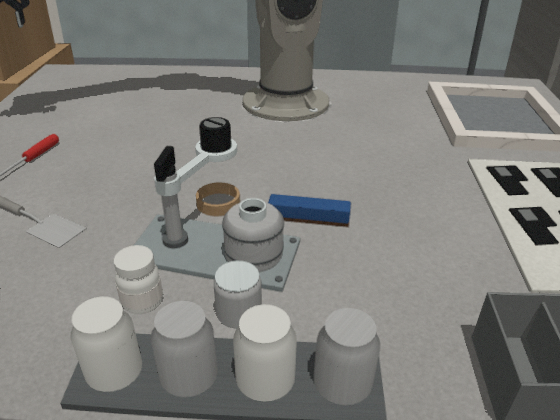

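The top view shows the mouth at about (288,231), the knob bar at (384,240), the cap at (347,330), the tin at (293,167) and the white jar at (380,172). The scene view shows the same items, with the knob at (165,163), the cap at (215,133) and the neck at (252,208).

```bash
python3 - <<'E'
from h import *
def masked(n,box,lo,hi,v=60):
    c,im,de=load(n); P=cloud(c,de); m=np.zeros((420,560),bool); x0,y0,x1,y1=box
    m[y0:y1,x0:x1]=True
    m&=(im.max(2)<v)&(P[...,2]>lo)&(P[...,2]<hi)&(de>0); return c,m,P
for n,kb,cb in(("top0",(368,212,400,265),(325,305,372,355)),("scene0",(148,140,182,190),(195,112,236,156))):
    for nm,b in(("knob",kb),("cap",cb)):
        c,m,P=masked(n,b,.12,.2); q=P[m]; zt=np.percentile(q[:,2],[5,50,90,98]); t=q[q[:,2]>zt[2]-.006]
        rc=cv2.minAreaRect((t[:,:2]*1000).astype(np.float32))
        print(n,nm,len(q),"z",zt.round(4),"topmean",t.mean(0).round(4),"rect",np.round(rc[0],1),np.round(rc[1],1),round(rc[2],1))
        (cx,cy),rad=cv2.minEnclosingCircle((t[:,:2]*1000).astype(np.float32)); print("   circ",round(cx,1),round(cy,1),round(rad,1))
# mouth, neck rim: cloud points z .1-.12 near
for n,b in(("top0",(255,200,322,270)),("scene0",(220,190,285,235))):
    c,im,de=load(n); P=cloud(c,de); x0,y0,x1,y1=b; q=P[y0:y1,x0:x1].reshape(-1,3); t=q[(q[:,2]>.104)&(q[:,2]<.118)]
    (cx,cy),rad=cv2.minEnclosingCircle((t[:,:2]*1000).astype(np.float32)); print(n,"mouth",len(t),np.median(t[:,2]),cx,cy,rad)
# jar, tin
c,im,de=load("top0"); P=cloud(c,de)
for nm,b,z in(("tin",(272,145,315,200),.075),("jar",(360,150,402,205),.085)):
    x0,y0,x1,y1=b; q=P[y0:y1,x0:x1].reshape(-1,3); t=q[(abs(q[:,2]-z)<.006)]
    (cx,cy),rad=cv2.minEnclosingCircle((t[:,:2]*1000).astype(np.float32)); print(nm,len(t),cx,cy,rad)
# plate: gray corners, bolts
b=P[...,2]; m=(abs(b-.012)<.004); m[:195]=0;m[300:]=0;m[:,:240]=0;m[:,410:]=0
q=(P[m][:,:2]*1000).astype(np.float32); print("plate",cv2.minAreaRect(q))
for u,v in((288,231),(384,240),(347,330),(360,285)): print(u,v,P[v,u].round(4))
E
```

```text
top0 knob 627 z [0.1542 0.1784 0.1807 0.1818] topmean [ 0.6239 -0.1625  0.1794] rect [ 624.1 -163.1] [13.9 58.2] 84.5
   circ 624.0 -164.0 29.3
top0 cap 695 z [0.1396 0.1728 0.1749 0.1761] topmean [ 0.498  -0.1039  0.1733] rect [ 498.  -104.7] [50.  51.9] 81.4
   circ 497.6 -105.1 26.8
scene0 knob 531 z [0.1504 0.1673 0.1787 0.1795] topmean [ 0.6328 -0.1633  0.1775] rect [ 628.4 -163.3] [13.5 57.8] 84.3
   circ 628.3 -164.3 29.3
scene0 cap 795 z [0.1314 0.1549 0.1718 0.1737] topmean [ 0.5125 -0.1041  0.1708] rect [ 505.  -105.2] [43.7 50.7] 20.4
   circ 503.3 -106.0 26.1
top0 mouth 157 0.10978655252929104 651.5172729492188 -26.61875343322754 20.844532012939453
scene0 mouth 180 0.10723820739364456 653.6758422851562 -26.409883499145508 22.531536102294922
tin 959 773.4669799804688 -37.82725143432617 31.126501083374023
jar 832 757.296142578125 -187.99656677246094 28.493396759033203
plate ((659.282958984375, -99.23788452148438), (270.23626708984375, 173.28897094726562), 79.09740447998047)
288 231 [ 0.6512 -0.0261  0.0961]
384 240 [ 0.622  -0.1603  0.1813]
347 330 [ 0.4987 -0.1026  0.1758]
360 285 [ 0.5613 -0.1324  0.1298]
```

Emit:
servo_tool:
  commands:
    - [0, 0, -4, 27, 29, 0, 0]
    - [0, 0, -8, 54, 58, 0, 0]
    - [0, 0, -12, 81, 87, 0, 0]
    - [0, 0, -16, 108, 116, 0, 0]
    - [0, 0, -20, 134, 144, 0, 0]

```text
clock: 0.52
tcp_pos: [0.3045, -0.5075, 0.2309]
orientation: [-3.137, 0.155, 0.0]
contact_force: [1.2, -0.5, 0.0]
grip_width: 0.0857
gripper_force: 0.0
```

Emit:
servo_tool:
  commands:
    - [0, 0, 0, 27, 29, 0, 0]
    - [0, 0, 0, 54, 58, 0, 0]
    - [0, 0, 0, 81, 87, 0, 0]
    - [0, 0, 0, 108, 116, 0, 0]
    - [0, 0, 0, 134, 144, 0, 0]

```text
clock: 0.93
tcp_pos: [0.4385, -0.3634, 0.2311]
orientation: [-3.138, 0.149, 0.001]
contact_force: [-0.4, -0.3, -0.2]
grip_width: 0.0856
gripper_force: 0.0
```

Emit:
servo_tool:
  commands:
    - [0, 0, 0, 27, 29, 0, 0]
    - [0, 0, 0, 54, 58, 0, 0]
    - [0, 0, 0, 81, 87, 0, 0]
    - [0, 0, 0, 81, 87, 0, 0]
    - [0, 0, 0, 81, 87, 0, 0]

```text
clock: 1.35
tcp_pos: [0.5202, -0.2752, 0.2308]
orientation: [-3.137, 0.14, 0.0]
contact_force: [-0.7, -0.4, -0.0]
grip_width: 0.0852
gripper_force: 0.0
```

```bash
python3 - <<'E'
from h import *
o=r.get_obs(); print(o["clock"],o["tcp_pos"],o["orientation"],o["joints"].round(3))
c,im,de=grab("wrist","w1"); print(c[2].round(3))
P=cloud(c,de); m=(im.max(2)<60)&(de>0)&(P[...,2]>.17)&(P[...,2]<.19); q=P[m]
print(len(q)); 
if len(q)>20: print(q.mean(0),cv2.minAreaRect((q[:,:2]*1000).astype(np.float32)))
E
```

```text
1.35 [ 0.52017554 -0.27524867  0.23081743] [-3.13716768e+00  1.40236509e-01  3.79698152e-04] [ 0.465  0.34  -0.105  1.763  0.039  1.041 -1.315]
[[-0.09   0.954  0.286  0.593]
 [-0.996 -0.086 -0.026 -0.28 ]
 [-0.001 -0.287  0.958  0.375]
 [ 0.     0.     0.     1.   ]]
5648
[ 0.57894457 -0.14389321  0.17730514] ((561.338134765625, -139.71287536621094), (51.76237869262695, 193.0758056640625), 61.71417999267578)
```

View pics/w1.png

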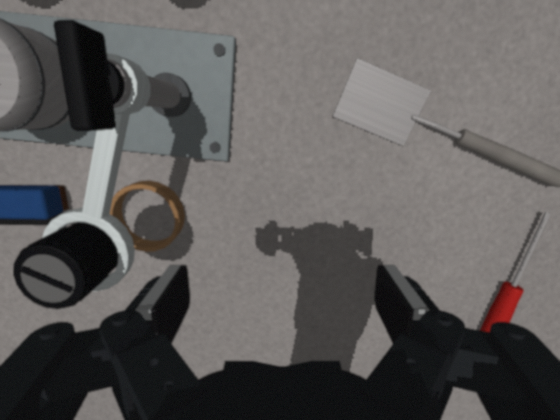

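The wrist view shows the knob's top face at about (80,75), the cap top at (50,280) and the scraper far to the right. I'll check the knob and cap against this view.

```bash
python3 - <<'E'
from h import *
c,im,de=load("w1"); P=cloud(c,de)
for nm,(x0,y0,x1,y1),lo,hi in(("knob",(50,10,125,140),.176,.19),("cap",(5,225,125,315),.169,.182)):
    q=P[y0:y1,x0:x1].reshape(-1,3); q=q[(q[:,2]>lo)&(q[:,2]<hi)]
    print(nm,len(q),np.median(q[:,2]),cv2.minAreaRect((q[:,:2]*1000).astype(np.float32)),cv2.minEnclosingCircle((q[:,:2]*1000).astype(np.float32)))
E
```

```text
knob 2935 0.18077888756692503 ((626.0316772460938, -162.7464599609375), (16.655155181884766, 60.204078674316406), 86.2164306640625) ((625.9579467773438, -163.26638793945312), 30.264484405517578)
cap 4006 0.17459373072294956 ((498.8593444824219, -105.508056640625), (52.680294036865234, 53.2655029296875), 56.59691619873047) ((498.8080749511719, -105.53128051757812), 27.282392501831055)
```

Emit:
servo_tool:
  commands:
    - [0, 0, 0, 26, 28, 0, 0]
    - [0, 0, 0, 52, 56, 0, 0]
    - [0, 0, 0, 79, 84, 0, 0]
    - [0, 0, 0, 105, 112, 0, 0]
    - [0, 0, 0, 105, 112, 0, 0]

```text
clock: 1.82
tcp_pos: [0.6274, -0.1591, 0.231]
orientation: [-3.134, 0.137, -0.003]
contact_force: [-0.5, 1.2, -0.4]
grip_width: 0.0855
gripper_force: 0.0
```

Emit:
servo_tool:
  commands:
    - [0, 0, 0, 0, 0, -27, 0]
    - [0, 0, 0, 0, 0, -54, 0]
    - [0, 0, 0, 0, 0, -81, 0]
    - [0, 0, 0, 0, 0, -81, 0.5]
    - [0, 0, 0, 0, 0, -81, 0.7]
  force: 50

```text
clock: 2.23
tcp_pos: [0.6216, -0.1681, 0.1491]
orientation: [3.138, -0.153, -0.006]
contact_force: [0.3, 0.2, 0.1]
grip_width: 0.064
gripper_force: 0.0
```

Emit:
servo_tool:
  commands:
    - [0, 0, 0, 0, 0, 0, 1]
    - [0, 0, 0, 0, 0, 0, 1]
    - [0, 0, 0, 0, 0, 0, 1]
    - [0, 0, 0, 0, 0, 0, 1]
    - [0, 0, 0, 0, 0, 0, 1]
  force: 50

```text
clock: 2.65
tcp_pos: [0.6251, -0.164, 0.1533]
orientation: [-3.136, 0.147, -0.006]
contact_force: [-2.4, 4.5, 7.1]
grip_width: 0.026
gripper_force: 48.7
```

Emit:
servo_tool:
  commands:
    - [0, 0, 0, 0, 0, 0, 1]
    - [0, 0, 0, 0, 0, 0, 1]

```text
clock: 2.82
tcp_pos: [0.6251, -0.1641, 0.1533]
orientation: [-3.136, 0.147, -0.006]
contact_force: [-2.1, 5.0, 6.7]
grip_width: 0.026
gripper_force: 48.7
```

```bash
python3 - <<'E'
from h import *
o=r.get_obs(); print({k:np.round(v,4) for k,v in o.items()})
c,im,de=grab("wrist","w2")
E
```

```text
{'clock': np.float64(2.8167), 'joints': array([ 0.2645,  0.5101, -0.1412,  1.6942,  0.082 ,  0.9397, -1.5716]), 'qvel': array([ 0.0004, -0.0008,  0.0015, -0.0015,  0.0009, -0.0007, -0.0014]), 'tau': array([ 2.87130e+00, -5.46196e+01,  2.29340e+00, -2.44461e+01,
        1.42870e+00, -8.95800e-01, -2.26000e-02]), 'tcp_pos': array([ 0.6251, -0.1641,  0.1533]), 'orientation': array([-3.1359,  0.147 , -0.0058]), 'contact_force': array([-2.0726,  5.0362,  6.7279]), 'moment': array([1.3179, 0.471 , 0.0204]), 'gripper_force': np.float64(48.6792), 'grip_width': np.float64(0.026)}
```

View pics/w2.png

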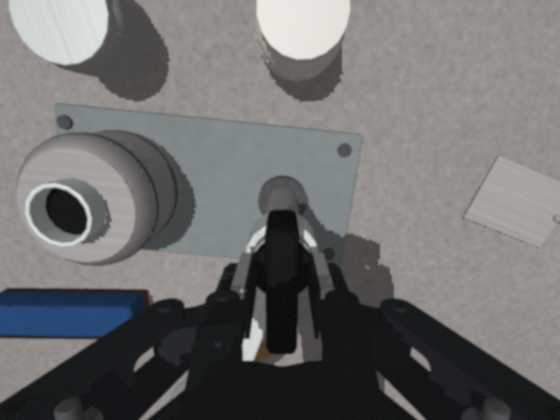

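The pads rest on something 26 mm wide below the bar, the round black hub at about (285,265). I'll open, rise and pinch the bar itself.

Emit:
servo_tool:
  commands:
    - [0, 0, 0, 0, 0, 0, 0.5]
    - [0, 0, 0, 0, 0, 0, 0.5]
    - [0, 0, 0, 0, 0, 9, 0.5]
    - [0, 0, 0, 0, 1, 9, 0.7]
    - [0, 0, 0, 0, 1, 9, 1]

```text
clock: 3.28
tcp_pos: [0.6241, -0.1657, 0.1604]
orientation: [3.138, -0.15, 0.003]
contact_force: [0.3, 0.7, -0.8]
grip_width: 0.019
gripper_force: 0.0
```

Emit:
servo_tool:
  commands:
    - [0, 0, 0, 0, 0, 0, 1]
    - [0, 0, 0, 0, 0, 0, 1]
    - [0, 0, 0, 0, 0, 0, 1]
    - [0, 0, 0, 0, 0, 0, 1]
    - [0, 0, 0, 0, 0, 0, 1]
  force: 50

```text
clock: 3.7
tcp_pos: [0.6242, -0.164, 0.1604]
orientation: [-3.137, 0.148, -0.002]
contact_force: [-1.4, 2.2, 6.9]
grip_width: 0.0129
gripper_force: 51.4
```

Emit:
servo_tool:
  commands:
    - [0, 0, 6, 0, 0, 0, 1]
    - [0, 0, 12, 0, 0, 0, 1]
    - [0, 0, 18, 0, 0, 0, 1]
    - [0, 0, 24, 0, 0, 0, 1]
    - [0, 0, 30, 0, 0, 0, 1]

```text
clock: 4.12
tcp_pos: [0.6244, -0.1647, 0.1605]
orientation: [-3.068, -0.676, -0.003]
contact_force: [-0.7, 2.3, 5.6]
grip_width: 0.0131
gripper_force: 51.1
```

Emit:
servo_tool:
  commands:
    - [0, 0, 6, 0, 0, 0, 1]
    - [0, 0, 12, 0, 0, 0, 1]
    - [0, 0, 18, 0, 0, 0, 1]
    - [0, 0, 24, 0, 0, 0, 1]
    - [0, 0, 30, 0, 0, 0, 1]

```text
clock: 4.53
tcp_pos: [0.6248, -0.1652, 0.1605]
orientation: [2.788, 1.446, 0.004]
contact_force: [0.8, 0.0, 4.2]
grip_width: 0.0129
gripper_force: 50.9
```

```bash
python3 - <<'E'
from h import *
o=r.get_obs(); print({k:np.round(v,3) for k,v in o.items() if k in("moment","contact_force","orientation","joints","tcp_pos","gripper_force")})
E
```

```text
{'joints': array([ 0.436,  0.527, -0.379,  1.675,  0.225,  0.98 , -0.636]), 'tcp_pos': array([ 0.625, -0.165,  0.16 ]), 'orientation': array([2.788, 1.446, 0.004]), 'contact_force': array([0.836, 0.021, 4.223]), 'moment': array([ 0.192, -0.307, -0.076]), 'gripper_force': np.float64(50.9)}
```

Emit:
servo_tool:
  commands:
    - [0, 0, 5, 0, 0, 0, 1]
    - [0, 0, 10, 0, 0, 0, 1]
    - [0, 0, 14, 0, 0, 0, 1]
    - [0, 0, 17, 0, 0, 0, 1]
    - [0, 0, 17, 0, 0, 0, 1]

```text
clock: 4.95
tcp_pos: [0.6251, -0.1653, 0.1605]
orientation: [2.548, 1.835, 0.006]
contact_force: [2.7, 1.4, 4.6]
grip_width: 0.0129
gripper_force: 53.9
```

```bash
python3 - <<'E'
from h import *
o=r.get_obs(); print({k:np.round(v,3) for k,v in o.items() if k in("moment","contact_force","orientation","joints","tcp_pos","gripper_force")})
y=R.from_rotvec(o["orientation"]).as_matrix()[:,1]; print(np.degrees(np.arctan2(y[1],y[0])))
c,im,de=grab("top","t2"); P=cloud(c,de)
E
```

```text
{'joints': array([ 0.483,  0.538, -0.445,  1.671,  0.266,  0.989, -0.376]), 'tcp_pos': array([ 0.625, -0.165,  0.16 ]), 'orientation': array([2.548, 1.835, 0.006]), 'contact_force': array([2.674, 1.403, 4.629]), 'moment': array([ 0.439, -0.617, -0.984]), 'gripper_force': np.float64(53.943)}
-18.49495230306279
```

Emit:
servo_tool:
  commands:
    - [0, 0, -2, 0, 0, 0, 0.5]
    - [0, 0, -2, 0, 0, 0, 0.4]
    - [0, 0, -2, 0, 0, 0, 0.4]
    - [0, 0, -2, 0, 0, 35, 0.4]
    - [0, 0, -2, 0, 0, 70, 0.4]

```text
clock: 5.42
tcp_pos: [0.6212, -0.1653, 0.2272]
orientation: [-2.576, -1.79, 0.008]
contact_force: [0.8, -0.6, 0.2]
grip_width: 0.0511
gripper_force: 0.0
```

Emit:
servo_tool:
  commands:
    - [0, 0, 7, -15, 7, 0, 0.4]
    - [0, 0, 14, -29, 14, 0, 0.4]
    - [0, 0, 21, -44, 21, 0, 0.4]
    - [0, 0, 28, -58, 28, 0, 0.4]
    - [0, 0, 35, -72, 35, 0, 0.4]

```text
clock: 5.83
tcp_pos: [0.5502, -0.1302, 0.2289]
orientation: [-1.914, -2.49, 0.002]
contact_force: [-0.1, -0.3, 0.2]
grip_width: 0.0511
gripper_force: 0.0
```

Emit:
servo_tool:
  commands:
    - [0, 0, 7, 0, 0, 0, 0.4]
    - [0, 0, 14, 0, 0, 0, 0.4]
    - [0, 0, 21, 0, 0, 0, 0.4]
    - [0, 0, 28, 0, 0, 0, 0.4]
    - [0, 0, 35, 0, 0, 0, 0.4]

```text
clock: 6.25
tcp_pos: [0.5509, -0.1306, 0.2289]
orientation: [-1.076, -2.95, 0.001]
contact_force: [-0.8, 0.6, 0.0]
grip_width: 0.0514
gripper_force: 0.0
```

Emit:
servo_tool:
  commands:
    - [0, 0, 7, 0, 0, 0, 0.4]
    - [0, 0, 14, 0, 0, 0, 0.4]
    - [0, 0, 16, 0, 0, 0, 0.4]
    - [0, 0, 16, 0, 0, 0, 0.4]
    - [0, 0, 16, 0, 0, 0, 0.4]

```text
clock: 6.67
tcp_pos: [0.5511, -0.1306, 0.2289]
orientation: [-0.668, -3.069, 0.0]
contact_force: [-1.1, -0.8, -0.3]
grip_width: 0.0514
gripper_force: 0.0
```

```bash
python3 - <<'E'
from h import *
o=r.get_obs(); print({k:np.round(v,4) for k,v in o.items() if k in("clock","contact_force","joints","tcp_pos","grip_width")})
y=R.from_rotvec(o["orientation"]).as_matrix()[:,1]; print(np.degrees(np.arctan2(y[1],y[0])))
c,im,de=grab("wrist","w3"); P=cloud(c,de)
c,im,de=grab("scene","s3")
E
```

```text
{'clock': np.float64(6.6667), 'joints': array([ 0.7417,  0.4087, -0.7922,  1.781 ,  0.325 ,  1.0888,  0.9797]), 'tcp_pos': array([ 0.5511, -0.1306,  0.2289]), 'contact_force': array([-1.074 , -0.842 , -0.2838]), 'grip_width': np.float64(0.0514)}
65.45739389145285
```

View pics/w3.png

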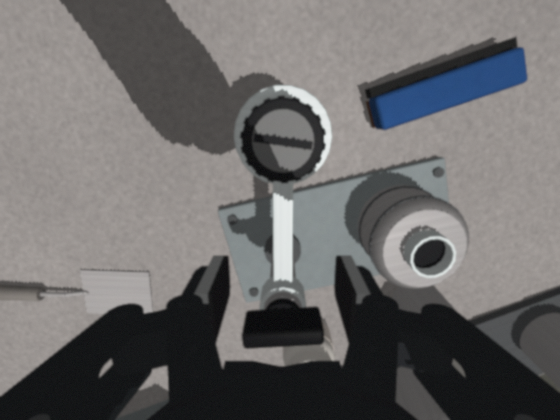

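The wrist view shows the bar running centrally between the fingers at about (283,235), the knob turned crosswise at (283,327), and the cap at (283,138). I'll descend and straddle the bar.

Emit:
servo_tool:
  commands:
    - [0, 0, 0, 1, 0, -36, 0.4]
    - [0, 0, 0, 1, 0, -72, 0.4]
    - [0, 0, 0, 1, 0, -108, 0.5]
    - [0, 0, 0, 1, 0, -108, 0.68]
    - [0, 0, 0, 1, 0, -108, 0.68]
  force: 20

```text
clock: 7.18
tcp_pos: [0.5513, -0.1301, 0.1204]
orientation: [-0.665, -3.067, -0.0]
contact_force: [0.4, -0.4, 0.7]
grip_width: 0.027
gripper_force: 0.0
```

```bash
python3 - <<'E'
from h import *
o=r.get_obs(); print({k:np.round(v,4) for k,v in o.items() if k in("clock","contact_force","tcp_pos","grip_width")})
a0=155.5;C=np.array([625.5,-163.2])
p=lambda a:C+80*np.array([np.cos(np.radians(a)),np.sin(np.radians(a))])
for k in range(0,5):
    b=a0-20*k; print(k,[(np.round(p(b-4*i)-p(b),0).tolist()) for i in range(1,6)])
E
```

```text
{'clock': np.float64(7.1833), 'tcp_pos': array([ 0.5513, -0.1301,  0.1204]), 'contact_force': array([ 0.4382, -0.4488,  0.6619]), 'grip_width': np.float64(0.027)}
0 [[2.0, 5.0], [5.0, 10.0], [8.0, 14.0], [12.0, 19.0], [16.0, 23.0]]
1 [[4.0, 4.0], [8.0, 7.0], [13.0, 11.0], [18.0, 14.0], [23.0, 16.0]]
2 [[5.0, 2.0], [10.0, 4.0], [16.0, 6.0], [21.0, 7.0], [27.0, 7.0]]
3 [[6.0, 0.0], [11.0, 0.0], [17.0, -0.0], [22.0, -1.0], [28.0, -2.0]]
4 [[5.0, -2.0], [11.0, -4.0], [16.0, -6.0], [21.0, -9.0], [25.0, -12.0]]
```

Emit:
servo_tool:
  commands:
    - [0, 0, -4, 2, 5, 0, 0.68]
    - [0, 0, -8, 5, 10, 0, 0.68]
    - [0, 0, -12, 8, 14, 0, 0.68]
    - [0, 0, -16, 12, 19, 0, 0.68]
    - [0, 0, -20, 16, 23, 0, 0.68]

```text
clock: 7.6
tcp_pos: [0.5696, -0.1075, 0.1242]
orientation: [1.193, 2.903, -0.0]
contact_force: [-2.0, -1.3, 0.4]
grip_width: 0.0274
gripper_force: 0.9
```

Emit:
servo_tool:
  commands:
    - [0, 0, -4, 4, 4, 0, 0.68]
    - [0, 0, -8, 8, 7, 0, 0.68]
    - [0, 0, -12, 13, 11, 0, 0.68]
    - [0, 0, -16, 18, 14, 0, 0.68]
    - [0, 0, -20, 23, 16, 0, 0.68]

```text
clock: 8.02
tcp_pos: [0.5928, -0.0912, 0.1244]
orientation: [1.679, 2.652, 0.002]
contact_force: [-2.4, -0.2, -1.6]
grip_width: 0.0273
gripper_force: 0.9
```

Emit:
servo_tool:
  commands:
    - [0, 0, -4, 5, 2, 0, 0.68]
    - [0, 0, -8, 10, 4, 0, 0.68]
    - [0, 0, -12, 16, 6, 0, 0.68]
    - [0, 0, -16, 21, 7, 0, 0.68]
    - [0, 0, -20, 27, 7, 0, 0.68]

```text
clock: 8.43
tcp_pos: [0.6198, -0.0839, 0.1245]
orientation: [2.114, 2.321, 0.003]
contact_force: [-2.1, 0.9, -0.1]
grip_width: 0.0272
gripper_force: 1.0
```

Emit:
servo_tool:
  commands:
    - [0, 0, -4, 6, 0, 0, 0.68]
    - [0, 0, -7, 10, 0, 0, 0.68]
    - [0, 0, -10, 14, 0, 0, 0.68]
    - [0, 0, -12, 17, 0, 0, 0.68]
    - [0, 0, -12, 17, 0, 0, 0.68]

```text
clock: 8.85
tcp_pos: [0.6377, -0.0839, 0.1246]
orientation: [2.342, 2.089, 0.006]
contact_force: [1.0, 0.4, 0.1]
grip_width: 0.0275
gripper_force: 0.0
```

```bash
python3 - <<'E'
from h import *
o=r.get_obs(); print({k:np.round(v,4) for k,v in o.items() if k in("clock","contact_force","tcp_pos","grip_width","joints")})
y=R.from_rotvec(o["orientation"]).as_matrix()[:,1]; print(np.degrees(np.arctan2(y[1],y[0])))
d=o["tcp_pos"][:2]*1000-[625.5,-163.2]; print(np.hypot(*d),np.degrees(np.arctan2(d[1],d[0])))
E
```

```text
{'clock': np.float64(8.85), 'joints': array([ 0.3351,  0.5687, -0.4165,  1.7084,  0.2774,  0.9184, -0.3058]), 'tcp_pos': array([ 0.6377, -0.0839,  0.1246]), 'contact_force': array([1.0015, 0.438 , 0.0759]), 'grip_width': np.float64(0.0275)}
-6.52914077779343
80.17630996061489 81.28220142028434
```

Emit:
servo_tool:
  commands:
    - [0, 0, -1, 2, 0, -2, 0.68]
    - [0, 0, -2, 4, 0, -3, 0.68]
    - [0, 0, -3, 6, -1, -3, 0.68]
    - [0, 0, -4, 8, -1, -3, 0.68]
    - [0, 0, -4, 8, -1, -3, 0.68]

```text
clock: 9.27
tcp_pos: [0.644, -0.0854, 0.1185]
orientation: [2.416, 2.008, 0.001]
contact_force: [0.8, 0.7, 0.1]
grip_width: 0.0273
gripper_force: 0.0
```

Emit:
servo_tool:
  commands:
    - [0, 0, 0, 1, 0, 0, 0.68]
    - [0, 0, 0, 2, 0, 0, 0.68]
    - [0, 0, 0, 3, -1, 0, 0.68]
    - [0, 0, 0, 3, -1, 0, 0.68]

```text
clock: 9.6
tcp_pos: [0.6465, -0.0861, 0.1182]
orientation: [-2.414, -2.01, -0.0]
contact_force: [0.0, 1.5, 0.6]
grip_width: 0.0274
gripper_force: 0.5
```

```bash
cat > st.py <<'E'
from h import *
o=r.get_obs(); print({k:np.round(v,4).tolist() for k,v in o.items() if k in("clock","contact_force","moment","tcp_pos","grip_width","joints")})
y=R.from_rotvec(o["orientation"]).as_matrix()[:,1]; print("tool y deg",np.degrees(np.arctan2(y[1],y[0])))
E
python3 - <<'E'
import st
from h import *
c,im,de=grab("wrist","w4"); c,im,de=grab("top","t4"); P=cloud(c,de)
q=P.reshape(-1,3); q=q[(q[:,2]>.166)&(q[:,2]<.182)&(abs(q[:,0]-.652)<.045)&(abs(q[:,1]+.026)<.045)]
print(len(q))
if len(q): print(cv2.minEnclosingCircle((q[:,:2]*1000).astype(np.float32)))
E
```

```text
{'clock': 9.6, 'joints': [0.3192, 0.5886, -0.3953, 1.6864, 0.2711, 0.9213, -0.3638], 'tcp_pos': [0.6465, -0.0861, 0.1182], 'contact_force': [0.0025, 1.4683, 0.6096], 'moment': [0.1262, 0.2281, -0.0584], 'grip_width': 0.0274}
tool y deg -10.448419377048085
1033
((640.0806884765625, -38.84229278564453), 44.102813720703125)
```

View pics/w4.png

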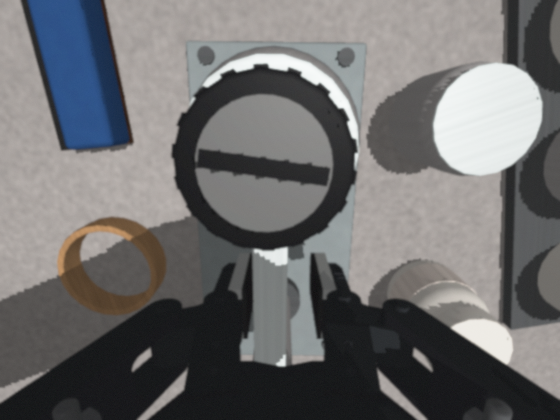

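The cap is nearly over the pot, at about (265,158) in the wrist view, with the bar against the left finger. There's no stop force yet, so I'll keep pushing gently.

Emit:
servo_tool:
  commands:
    - [0, 0, 0, 1, 0, 0, 0.68]
    - [0, 0, 0, 2, 0, 0, 0.68]
    - [0, 0, 0, 2, 0, 0, 0.68]

```text
clock: 9.95
tcp_pos: [0.6467, -0.0862, 0.1181]
orientation: [-2.413, -2.008, 0.005]
contact_force: [-7.1, 1.0, 4.8]
grip_width: 0.0272
gripper_force: 3.7
```

Emit:
servo_tool:
  commands:
    - [0, 0, 0, 1, 0, 0, 0.68]
    - [0, 0, 0, 2, 0, 0, 0.68]
    - [0, 0, 0, 2, 0, 0, 0.68]

```text
clock: 10.2
tcp_pos: [0.6468, -0.0862, 0.1178]
orientation: [-2.411, -2.006, 0.01]
contact_force: [-12.5, 0.9, 8.1]
grip_width: 0.0274
gripper_force: 6.4
```

Emit:
servo_tool:
  commands:
    - [0, 0, 0, 1, 0, 0, 0.68]
    - [0, 0, 0, 2, 0, 0, 0.68]
    - [0, 0, 0, 2, 0, 0, 0.68]

```text
clock: 10.45
tcp_pos: [0.6468, -0.0861, 0.1174]
orientation: [-2.409, -2.005, 0.015]
contact_force: [-18.1, 2.2, 12.3]
grip_width: 0.0278
gripper_force: 9.1
```

Emit:
servo_tool:
  commands:
    - [0, 0, 0, -6, 0, 0, 0.6]
    - [0, 0, 0, -6, 0, 0, 0.5]
    - [0, 0, 0, -6, 0, 40, 0.3]
    - [0, 0, 0, -6, 0, 80, 0]
    - [0, 0, 0, -6, 0, 120, 0]

```text
clock: 10.87
tcp_pos: [0.6468, -0.0867, 0.2396]
orientation: [2.415, 2.009, 0.001]
contact_force: [-0.2, 0.1, -0.3]
grip_width: 0.0771
gripper_force: 0.0
```

Emit:
servo_tool:
  commands:
    - [0, 0, 0, 0, 0, 0, 0]
    - [0, 0, 0, 0, 0, 0, 0]

```text
clock: 11.03
tcp_pos: [0.6492, -0.0867, 0.242]
orientation: [2.411, 2.005, 0.009]
contact_force: [-0.0, -0.9, -0.9]
grip_width: 0.0855
gripper_force: 0.0
```

```bash
python3 - <<'E'
import st
from h import *
for n in("wrist","top"):
    c,im,de=grab(n,n+"5"); P=cloud(c,de)
    q=P.reshape(-1,3); q=q[(q[:,2]>.168)&(q[:,2]<.182)&(abs(q[:,0]-.652)<.035)&(abs(q[:,1]+.026)<.035)]
    print(n,len(q))
    if len(q)>20: print(np.median(q[:,2]),q.min(0),q.max(0),cv2.minEnclosingCircle((q[:,:2]*1000).astype(np.float32)))
E
```

```text
{'clock': 11.0333, 'joints': [0.3427, 0.4658, -0.426, 1.5781, 0.2076, 1.1345, -0.3129], 'tcp_pos': [0.6492, -0.0867, 0.242], 'contact_force': [-0.0373, -0.8567, -0.856], 'moment': [0.005, 0.0376, -0.0406], 'grip_width': 0.0855}
tool y deg -10.489330701128678
wrist 4992
0.17470869726027133 [ 0.62551415 -0.05158282  0.16818439] [0.67938873 0.00135886 0.17793914] ((652.4190673828125, -25.052486419677734), 26.9738826751709)
top 999
0.17340346576899612 [ 0.62566539 -0.05257127  0.1680087 ] [6.77414568e-01 3.00897854e-04 1.77545602e-01] ((651.7844848632812, -26.38422393798828), 27.16092300415039)
```

Emit:
servo_tool:
  commands:
    - [0, 0, 7, 1, 20, 0, 0]
    - [0, 0, 14, 2, 40, 0, 0]
    - [0, 0, 21, 3, 61, 0, 0]
    - [0, 0, 28, 3, 61, 0, 0]
    - [0, 0, 35, 3, 61, 0, 0]

```text
clock: 11.55
tcp_pos: [0.6488, -0.0232, 0.2364]
orientation: [-1.685, -2.649, 0.001]
contact_force: [0.2, -0.7, 0.4]
grip_width: 0.0852
gripper_force: 0.0
```

Emit:
servo_tool:
  commands:
    - [0, 0, 7, 0, 0, 0, 0]
    - [0, 0, 14, 0, 0, 0, 0]
    - [0, 0, 21, 0, 0, 0, 0]
    - [0, 0, 28, 0, 0, 0, 0]
    - [0, 0, 35, 0, 0, 0, 0]

```text
clock: 11.97
tcp_pos: [0.6488, -0.0257, 0.2362]
orientation: [-0.815, -3.031, 0.001]
contact_force: [-0.3, -0.1, 0.1]
grip_width: 0.0854
gripper_force: 0.0
```

Emit:
servo_tool:
  commands:
    - [0, 0, 0, 0, 0, 0, 0]
    - [0, 0, 0, 0, 0, 0, 0]

```text
clock: 12.13
tcp_pos: [0.649, -0.0257, 0.2367]
orientation: [-0.83, -3.027, 0.0]
contact_force: [0.6, 0.6, -0.7]
grip_width: 0.0854
gripper_force: 0.0
```

```bash
python3 st.py
```

```text
{'clock': 12.1333, 'joints': [0.4312, 0.5222, -0.6958, 1.5758, 0.3527, 1.1752, 0.6985], 'tcp_pos': [0.649, -0.0257, 0.2367], 'contact_force': [0.6297, 0.5856, -0.6568], 'moment': [0.0088, 0.0079, -0.0152], 'grip_width': 0.0854}
tool y deg 59.3263582326125
```

Emit:
servo_tool:
  commands:
    - [0, 0, 0, 3, 0, -30, 0]
    - [0, 0, 0, 3, 0, -60, 0]
    - [0, 0, 0, 3, 0, -90, 0]
    - [0, 0, 0, 3, 0, -90, 0.3]
    - [0, 0, 0, 3, 0, -90, 0.5]
  force: 50

```text
clock: 12.55
tcp_pos: [0.6512, -0.0255, 0.1467]
orientation: [-0.827, -3.027, 0.002]
contact_force: [0.2, 0.2, 0.6]
grip_width: 0.0636
gripper_force: 0.0
```

Emit:
servo_tool:
  commands:
    - [0, 0, 0, 0, 0, 0, 0.6]
    - [0, 0, 0, 0, 0, 0, 0.8]
    - [0, 0, 0, 0, 0, 0, 1]
    - [0, 0, 0, 0, 0, 0, 1]
  force: 50

```text
clock: 12.88
tcp_pos: [0.6529, -0.0258, 0.1503]
orientation: [0.827, 3.029, -0.001]
contact_force: [-4.2, -1.7, 6.5]
grip_width: 0.0507
gripper_force: 52.2
```

```bash
python3 st.py
```

```text
{'clock': 12.8833, 'joints': [0.4037, 0.6082, -0.6589, 1.6497, 0.4222, 1.0287, 0.6483], 'tcp_pos': [0.6529, -0.0258, 0.1503], 'contact_force': [-4.2404, -1.6988, 6.5134], 'moment': [-0.3845, 1.0032, -0.0733], 'grip_width': 0.0507}
tool y deg 59.4687906662604
```

Emit:
servo_tool:
  commands:
    - [0, 0, -6, 0, 0, -0.6, 1]
    - [0, 0, -12, 0, 0, -1.3, 1]
    - [0, 0, -18, 0, 0, -1.9, 1]
    - [0, 0, -24, 0, 0, -2.5, 1]
    - [0, 0, -30, 0, 0, -3.1, 1]

```text
clock: 13.3
tcp_pos: [0.653, -0.0259, 0.1472]
orientation: [1.588, 2.708, -0.0]
contact_force: [-5.5, -2.6, 4.4]
grip_width: 0.0503
gripper_force: 52.5
```

Emit:
servo_tool:
  commands:
    - [0, 0, -6, 0, 0, -0.6, 1]
    - [0, 0, -12, 0, 0, -1.3, 1]
    - [0, 0, -18, 0, 0, -1.9, 1]
    - [0, 0, -24, 0, 0, -2.5, 1]
    - [0, 0, -30, 0, 0, -3.1, 1]

```text
clock: 13.72
tcp_pos: [0.6532, -0.0261, 0.1441]
orientation: [2.235, 2.204, 0.001]
contact_force: [-4.5, -2.9, 4.5]
grip_width: 0.0507
gripper_force: 52.4
```

Emit:
servo_tool:
  commands:
    - [0, 0, -6, 0, 0, -0.6, 1]
    - [0, 0, -12, 0, 0, -1.3, 1]
    - [0, 0, -18, 0, 0, -1.9, 1]
    - [0, 0, -24, 0, 0, -2.5, 1]
    - [0, 0, -30, 0, 0, -3.1, 1]

```text
clock: 14.13
tcp_pos: [0.6533, -0.0263, 0.1409]
orientation: [2.729, 1.551, 0.003]
contact_force: [-3.9, -1.9, 3.1]
grip_width: 0.0502
gripper_force: 52.2
```

```bash
python3 st.py
```

```text
{'clock': 14.1333, 'joints': [0.1563, 0.5491, -0.2956, 1.6749, 0.1909, 0.9434, -0.7476], 'tcp_pos': [0.6533, -0.0263, 0.1409], 'contact_force': [-3.8857, -1.8736, 3.0988], 'moment': [-0.79, 0.58, 0.0709], 'grip_width': 0.0502}
tool y deg -30.782195855980376
```

Emit:
servo_tool:
  commands:
    - [0, 0, -4, 0, 0, -0.4, 1]
    - [0, 0, -8, 0, 0, -0.8, 1]
    - [0, 0, -12, 0, 0, -1.2, 1]
    - [0, 0, -15, 0, 0, -1.6, 1]
    - [0, 0, -15, 0, 0, -1.6, 1]

```text
clock: 14.55
tcp_pos: [0.6534, -0.0265, 0.1393]
orientation: [2.907, 1.185, 0.003]
contact_force: [-3.0, -3.3, 5.2]
grip_width: 0.0506
gripper_force: 52.3
```

```bash
python3 st.py
```

```text
{'clock': 14.55, 'joints': [0.1128, 0.5445, -0.2343, 1.6794, 0.1526, 0.9331, -0.9761], 'tcp_pos': [0.6534, -0.0265, 0.1393], 'contact_force': [-3.0282, -3.2976, 5.2243], 'moment': [-0.9955, 0.5839, -0.1368], 'grip_width': 0.0506}
tool y deg -45.63006360439192
```

Emit:
servo_tool:
  commands:
    - [0, 0, -2, 0, 0, -0.2, 1]
    - [0, 0, -4, 0, 0, -0.4, 1]
    - [0, 0, -6, 0, 0, -0.6, 1]
    - [0, 0, -8, 0, 0, -0.8, 1]
    - [0, 0, -8, 0, 0, -0.8, 1]

```text
clock: 14.97
tcp_pos: [0.6546, -0.0249, 0.1395]
orientation: [2.982, 0.984, 0.008]
contact_force: [-2.4, -1.9, 5.7]
grip_width: 0.0504
gripper_force: 52.3
```

```bash
python3 st.py
```

```text
{'clock': 14.9667, 'joints': [0.0892, 0.542, -0.2036, 1.6802, 0.1312, 0.9274, -1.0975], 'tcp_pos': [0.6546, -0.0249, 0.1395], 'contact_force': [-2.4219, -1.8883, 5.7065], 'moment': [-0.2455, 0.5159, -0.1338], 'grip_width': 0.0504}
tool y deg -53.47500358053985
```

Emit:
servo_tool:
  commands:
    - [0, 0, -3, 0, 0, -0.3, 1]
    - [0, 0, -6, 0, 0, -0.3, 1]
    - [0, 0, -9, 0, 0, -0.3, 1]
    - [0, 0, -12, 0, 0, -0.3, 1]
    - [0, 0, -12, 0, 0, -0.3, 1]

```text
clock: 15.38
tcp_pos: [0.6538, -0.0259, 0.1388]
orientation: [3.069, 0.664, 0.005]
contact_force: [-3.3, -2.8, 8.3]
grip_width: 0.0506
gripper_force: 52.9
```

```bash
python3 st.py
```

```text
{'clock': 15.3833, 'joints': [0.054, 0.5387, -0.1529, 1.6839, 0.0995, 0.923, -1.2822], 'tcp_pos': [0.6538, -0.0259, 0.1388], 'contact_force': [-3.2722, -2.7735, 8.3075], 'moment': [-0.5629, 0.7837, -0.0762], 'grip_width': 0.0506}
tool y deg -65.58975740534461
```

Emit:
servo_tool:
  commands:
    - [0, 0, 0, 0, 0, 0, 0.4]
    - [0, 0, 0, 0, 0, 0, 0]
    - [0, 0, 0, 0, 0, 0, 0]
    - [0, 0, 0, 0, 0, 40, 0]
    - [0, 0, 0, 0, 0, 80, 0]

```text
clock: 15.8
tcp_pos: [0.651, -0.0246, 0.2149]
orientation: [-3.068, -0.67, 0.007]
contact_force: [1.3, -0.0, 1.1]
grip_width: 0.0852
gripper_force: 0.0
```

Emit:
servo_tool:
  commands:
    - [0, 0, 0, 0, -20, 10, 0]
    - [0, 0, 0, 0, -40, 10, 0]
    - [0, 0, 0, 0, -40, 10, 0]
    - [0, 0, 0, 0, -40, 10, 0]

```text
clock: 16.13
tcp_pos: [0.6527, -0.0665, 0.2266]
orientation: [3.07, 0.665, 0.002]
contact_force: [0.1, -0.1, 0.1]
grip_width: 0.0851
gripper_force: 0.0
```

```bash
python3 - <<'E'
import st
from h import *
for n in("wrist","top"):
    c,im,de=grab(n,n+"6"); P=cloud(c,de)
    q=P.reshape(-1,3); q=q[(q[:,2]>.152)&(q[:,2]<.185)&(np.hypot(q[:,0]-.652,q[:,1]+.026)<.018)]
    print(n,len(q))
    if len(q)>20: print(np.percentile(q[:,2],[10,50,90]))
E
```

```text
{'clock': 16.1333, 'joints': [0.1135, 0.4551, -0.1481, 1.6009, 0.0734, 1.09, -1.1981], 'tcp_pos': [0.6527, -0.0665, 0.2266], 'contact_force': [0.0528, -0.0746, 0.0974], 'moment': [0.0316, -0.0113, 0.0078], 'grip_width': 0.0851}
tool y deg -65.57118509826958
wrist 2118
[0.16306014 0.16393998 0.16504981]
top 44
[0.16119936 0.16304831 0.16434497]
```

View pics/wrist6.png

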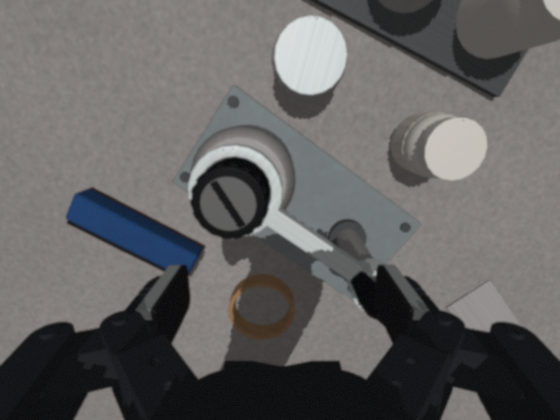

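The cap top at about (232,197) has sunk by roughly 10.8 mm. I'll measure how far the slot turned, then take a second, firmer bite to confirm the stop.

```bash
cat > slot.py <<'E'
from h import *
def slot(n,z,C=(.6522,-.0257)):
    c,im,de=load(n); K,D,T=c
    s=np.arange(-20,20.1,.25)/1000; X,Y=np.meshgrid(s,s); W=np.stack([X+C[0],Y+C[1],0*X+z],-1).reshape(-1,3)
    Q=(W-T[:3,3])@T[:3,:3]; Q=Q*[1,-1,-1]
    uv=cv2.projectPoints(Q,np.zeros(3),np.zeros(3),K,D)[0].reshape(*X.shape,2).astype(np.float32)
    g=cv2.remap(cv2.cvtColor(im,cv2.COLOR_BGR2GRAY),uv,None,cv2.INTER_LINEAR)
    rr=np.hypot(X,Y)<.0165; t=cv2.threshold(g[rr].reshape(-1,1),0,255,cv2.THRESH_OTSU)[0]
    p=np.c_[X[rr&(g<t)],Y[rr&(g<t)]]*1000
    e=cv2.minAreaRect(p.astype(np.float32)); w,v=np.linalg.eigh(np.cov(p.T)); d=v[:,1]
    print(n,e,len(p),np.degrees(np.arctan2(d[1],d[0]))%180)
E
python3 - <<'E'
from slot import *
slot("wrist5",.1747); slot("w4",.1747); slot("wrist6",.1639)
E
```

```text
wrist5 ((0.1391000747680664, 0.4088630676269531), (5.777878761291504, 32.90072250366211), 71.21137237548828) 2740 161.31032679933477
w4 ((0.14823436737060547, 0.45425987243652344), (6.1593122482299805, 32.903038024902344), 71.92768096923828) 2830 161.2948481479089
wrist6 ((-0.2846412658691406, 0.2009258270263672), (32.89497756958008, 5.622661590576172), 54.782405853271484) 2773 54.83182963118452
```

Emit:
servo_tool:
  commands:
    - [0, 0, 7, 0, 10, 0, 0]
    - [0, 0, 14, 0, 20, 0, 0]
    - [0, 0, 21, 0, 30, 0, 0]
    - [0, 0, 28, 0, 41, 0, 0]
    - [0, 0, 35, 0, 41, 0, 0]

```text
clock: 16.65
tcp_pos: [0.6523, -0.0191, 0.2259]
orientation: [-2.715, -1.575, -0.002]
contact_force: [0.6, 0.6, -0.6]
grip_width: 0.0856
gripper_force: 0.0
```

Emit:
servo_tool:
  commands:
    - [0, 0, 7, 0, 0, 0, 0]
    - [0, 0, 14, 0, 0, 0, 0]
    - [0, 0, 21, 0, 0, 0, 0]
    - [0, 0, 28, 0, 0, 0, 0]
    - [0, 0, 35, 0, 0, 0, 0]

```text
clock: 17.07
tcp_pos: [0.6523, -0.0225, 0.2258]
orientation: [-2.121, -2.316, -0.001]
contact_force: [0.2, 0.1, 0.2]
grip_width: 0.0855
gripper_force: 0.0
```

```bash
python3 st.py
```

```text
{'clock': 17.0667, 'joints': [0.238, 0.4794, -0.4165, 1.5942, 0.2083, 1.1127, -0.1417], 'tcp_pos': [0.6523, -0.0225, 0.2258], 'contact_force': [0.164, 0.096, 0.177], 'moment': [0.0138, 0.0031, 0.0289], 'grip_width': 0.0855}
tool y deg 5.021235138254531
```

Emit:
servo_tool:
  commands:
    - [0, 0, 0, 0, -3, -30, 0]
    - [0, 0, 0, 0, -3, -60, 0]
    - [0, 0, 0, 0, -3, -89, 0]
    - [0, 0, 0, 0, -3, -89, 0.3]
    - [0, 0, 0, 0, -3, -89, 0.5]
  force: 90

```text
clock: 17.48
tcp_pos: [0.6513, -0.0261, 0.1359]
orientation: [-2.127, -2.307, 0.003]
contact_force: [0.6, -0.1, 0.5]
grip_width: 0.0637
gripper_force: 0.0
```

Emit:
servo_tool:
  commands:
    - [0, 0, 0, 0, 0, 0, 0.6]
    - [0, 0, 0, 0, 0, 0, 0.8]
    - [0, 0, 0, 0, 0, 0, 1]
    - [0, 0, 0, 0, 0, 0, 1]
    - [0, 0, 0, 0, 0, 0, 1]
  force: 90

```text
clock: 17.9
tcp_pos: [0.653, -0.0264, 0.1393]
orientation: [2.13, 2.308, 0.003]
contact_force: [-5.4, 1.6, 7.6]
grip_width: 0.0492
gripper_force: 93.0
```

```bash
python3 st.py
```

```text
{'clock': 17.9, 'joints': [0.2266, 0.5643, -0.3939, 1.6709, 0.2535, 0.9554, -0.1794], 'tcp_pos': [0.653, -0.0264, 0.1393], 'contact_force': [-5.4331, 1.5563, 7.6487], 'moment': [0.385, 1.1377, 0.036], 'grip_width': 0.0492}
tool y deg 4.573540889810777
```

Emit:
servo_tool:
  commands:
    - [0, 0, -3, 0, 0, -0.3, 1]
    - [0, 0, -6, 0, 0, -0.6, 1]
    - [0, 0, -9, 0, 0, -0.6, 1]
    - [0, 0, -12, 0, 0, -0.6, 1]
    - [0, 0, -15, 0, 0, -0.6, 1]

```text
clock: 18.32
tcp_pos: [0.6516, -0.0271, 0.1387]
orientation: [2.415, 2.009, -0.002]
contact_force: [-6.4, 0.5, 5.4]
grip_width: 0.0444
gripper_force: 201.4
```

```bash
python3 st.py
```

```text
{'clock': 18.3167, 'joints': [0.1837, 0.5555, -0.3323, 1.6756, 0.2146, 0.9476, -0.4115], 'tcp_pos': [0.6516, -0.0271, 0.1387], 'contact_force': [-6.4339, 0.5378, 5.4051], 'moment': [0.0036, 1.414, 0.5122], 'grip_width': 0.0444}
tool y deg -10.500181446614265
```

The reaction torque rose to about +0.5 N m, so the cap is against its stop. I'll release and check.

Emit:
servo_tool:
  commands:
    - [0, 0, 0, 0, 0, 0, 0.4]
    - [0, 0, 0, 0, 0, 0, 0]
    - [0, 0, 0, 0, 0, 0, 0]
    - [0, 0, 0, 0, 0, 40, 0]
    - [0, 0, 0, 0, 0, 80, 0]
  force: 50

```text
clock: 18.73
tcp_pos: [0.6514, -0.0278, 0.2156]
orientation: [-2.412, -2.008, 0.005]
contact_force: [1.1, -0.5, 0.4]
grip_width: 0.0857
gripper_force: 0.0
```

Emit:
servo_tool:
  commands:
    - [0, 0, 0, 0, -20, 10, 0]
    - [0, 0, 0, 0, -40, 20, 0]
    - [0, 0, 0, 0, -60, 20, 0]
    - [0, 0, 0, 0, -60, 20, 0]
    - [0, 0, 0, 0, -60, 20, 0]

```text
clock: 19.15
tcp_pos: [0.653, -0.0893, 0.2372]
orientation: [2.416, 2.005, 0.001]
contact_force: [0.1, 0.3, -0.1]
grip_width: 0.0855
gripper_force: 0.0
```

```bash
python3 - <<'E'
import st
from slot import *
for n in("wrist","top"):
    c,im,de=grab(n,n+"7"); P=cloud(c,de); P=P.reshape(-1,3)
    q=P[(P[:,2]>.152)&(P[:,2]<.185)&(np.hypot(P[:,0]-.652,P[:,1]+.026)<.018)]
    q2=P[(P[:,2]>.152)&(P[:,2]<.185)&(np.hypot(P[:,0]-.652,P[:,1]+.026)<.045)]
    print(n,len(q), np.percentile(q[:,2],[10,50,90]) if len(q) else 0, cv2.minEnclosingCircle((q2[:,:2]*1000).astype(np.float32)) if len(q2) else 0)
slot("wrist7",.1635)
E
```

```text
{'clock': 19.15, 'joints': [0.2797, 0.4677, -0.3342, 1.5722, 0.1652, 1.1279, -0.2773], 'tcp_pos': [0.653, -0.0893, 0.2372], 'contact_force': [0.0586, 0.3332, -0.1129], 'moment': [0.1011, -0.009, 0.0037], 'grip_width': 0.0855}
tool y deg -10.621980241346662
wrist 2315 [0.16298946 0.16394296 0.16503504] ((652.4503784179688, -24.961483001708984), 27.01390838623047)
top 456 [0.16131916 0.16278521 0.16439166] ((651.7081909179688, -26.507577896118164), 27.086997985839844)
wrist7 ((-0.3438854217529297, 0.2410745620727539), (32.89269256591797, 6.10327672958374), 54.96835708618164) 2752 54.467649259291626
```

View pics/wrist7.png

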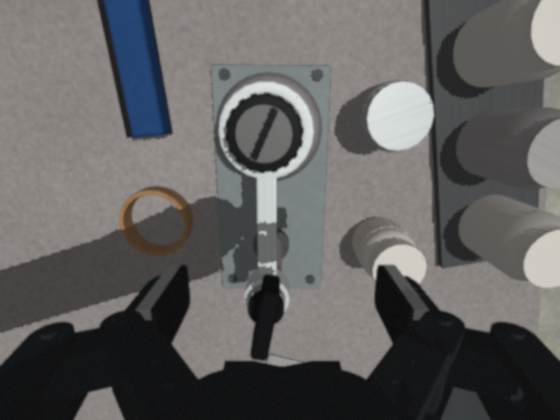

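The cap is home: the second bite turned the tool 15° without moving the slot or the cap's height. The knob at (265,315) is still loose, and the tin and jar haven't been touched.

```bash
python3 -c "
from bench import r
print(r.hand_in())"
```

```text
the job is handed in; nothing more can be done
None
```

The job is handed in at about 19 s of the 72 s limit: clamp knob loosened to its stop and left loose, arm swung to its stop over the mouth, cap screwed home against its stop, jar and tin untouched; the hand-in gave no verdict.

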